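# Transfer core samples to the bench rack in core order

## Robot

A 6-joint arm with a two-finger parallel gripper is mounted at the origin on a cart in front of the work surface, level with it; the furniture and walls round the work are solid. World frame = base frame: x ahead of the robot, y to its left, z up, the work surface at z = 0. Lengths are in m, angles in rad, forces in N, time in s.
With the tool pointing down it reaches from about 0.325 to 0.85 m from the base axis. Payload 15.5 kg.
Tool frame: the origin (TCP) lies between the finger pads, 19 mm behind the fingertips; this is the grasp point; z points along the fingers, y is the line along which they close (so a half turn about z gives the same grasp; the last joint's range is limited). The gripper opens to 91 mm and grips with 3 to 60 N. Pads are 32 mm wide; open, the fingers measure 118 mm over their backs; the gripper's body (76 mm by 178 mm) begins 60 mm behind the grasp point.
Start: joints at [-1.302, 0.494, 1.345, -0, 1.302, -0.096], TCP at [0.222, -0.584, 0.233] pointing down, gripper open.
Joint ranges: [-2.91, 2.91], [-0.82, 2.16], [0.22, 2.67], [-1.22, 4.37], [0.12, 2.79], [-3.08, 3.08]. Speed limits (rad/s): [1.89, 1.89, 2.57, 3.01, 3.01, 3.01].

## Interface

Orientations are given as a 3x3 rotation matrix whose columns are the frame's x, y, z axes.
In Python, from bench import goto, move_straight, move_joints, release, grab, sleep, ik, read_state, read_camera, get_calibration, MotionError, finish_job, search_frame, cut_out gives the robot as it stands. Calls block until the motion is done:
- goto(position, orientation): joint-space move of the TCP to a pose.
- move_straight(position, ori=None, vel=0.15, f_stop=None): straight line of the TCP; ori=None keeps the orientation; vel is the mean speed in m/s. With f_stop (N) it stops when the force on the tool has changed by that much, and returns True; else False.
- move_joints(angles): joint-space move.
- release() and grab(f_grip=None): open the fingers fully, or close them until they stop; f_grip is the grip in N (None keeps the last).
- sleep(seconds).
- ik(position, orientation): joint angles nearest the present ones, or None.
- read_state(): the state.
- read_camera(name): name is "side" or "top" or "wrist"; returns (picture, depth): 384x512x3 uint8, red, green, blue; 384x512 float32, m along the optical axis (not along the pixel's ray), 0 where there is no reading.
- get_calibration(name): a dict with "K" (3x3 intrinsics, pixels), "xyz" and "orientation" of the camera in the world. Camera axes: x right, y up, looking along -z (the intrinsics and any distortion apply to the point x, -y, -z); pixel columns grow to the right and rows downward; lengths in m; the calibration is good to about 2 mm. A picture is of the moment at which its call begins: read the wrist's pose just before it. get_calibration takes no time and is no camera call; for the wrist camera it gives the pose at the moment of the call.
A pose or a line that the arm cannot do raises MotionError and nothing moves.
- finish_job(): hands the job in; it is judged then, once.
Trained networks look in the newest picture that a camera, given by its name, has taken for a name from the list of things; names that differ only in an ending like _2 or _b are one class to them, and where a whole thing is asked for, a point or a joint stands for the part that bears it (a point fixed in the world has none). Each returns a list of dicts, best first, with "p" (0 to 1); they miss things now and then, are a little off and sometimes report something else, mostly with a low value. They report only what shows in the picture. A call takes as long as a camera call.
- search_frame(camera, name): "at" ([column, row] in pixels, amid what is visible of it).
- cut_out(camera, name): "mask" (384x512 bool, what is visible of it) and "at" ([column, row] in pixels, amid what is visible of it).
The state is a dict: "time_s": time; "joint_pos": joint angles; "joint_velocities": joint speeds; "joint_torque": joint torques, N m; "position": TCP position; "orientation": TCP orientation; "ft_force": force on the tool from outside, world axes, zero at the start; "moment": the same for the moment, N m; "opening": finger opening in m; "finger_force": force on a finger pad.
Only numpy, scipy, OpenCV 4.12 (cv2) and the standard library are available. Lean on these libraries where they do the work, as an engineer would, in place of code of your own. Each camera call takes 0.05 s, during which the arm holds its last target. There are 200 camera calls.

## Task

The four sample jars in the green field rack stand in the order of the sediment core, the uppermost beside the rack's blue cap. Carry them one at a time, upright, each straight into a bay of the dark wooden bench rack, so that they stand there in the same order counted from its own blue cap (which may be at the other end), each seated flat on the floor of its bay. Never stand a jar anywhere else or shift one to another bay on the way, and leave the pale stone and the tape roll where they are.

Things in the scene. Friction and masses are not known exactly. Their poses are not given: they have to be found in the camera images.
- field_rack: field rack, green plastic, fixed, 72 x 310 mm, 18 mm high, full at first, in front of or behind the other. Origin: centre of its underside; y along the row, x across. Four open square bays, 60 mm wide, 6 mm walls, centres y = -99, -33, 33, 99 mm, x = 0; their thin floor is level with the bench. Solid ends carry a blue cap on one, a white one on the other (y = +-142 mm), either way round.
- bench_rack: bench rack, dark wood, fixed, 72 x 310 mm, 18 mm high, empty at first, parallel to the other, 14 cm off. Origin: centre of its underside; y along the row, x across. Four open square bays, 60 mm wide, 6 mm walls, centres y = -99, -33, 33, 99 mm, x = 0; their thin floor is level with the bench. Solid ends carry a blue cap on one, a white one on the other (y = +-142 mm), either way round.
- field_blue: blue round cap, 23 mm wide, 9 mm high, on top of one end of the green field rack: it marks the upper end of the core (a white one at the other end: the lower). Origin: centre of its underside, 18 mm above the bench. The bay centres lie 43, 109, 175 and 241 mm from it along the row.
- bench_blue: blue round cap, 23 mm wide, 9 mm high, on top of one end of the dark wooden bench rack: it marks the upper end of the core (a white one at the other end: the lower). Origin: centre of its underside, 18 mm above the bench. The bay centres lie 43, 109, 175 and 241 mm from it along the row.
- jar_white: clear round sample jar, white lid, dark brown contents: loose, closed, 44 mm wide, 62 mm high, under 0.15 kg. Origin: centre of its underside, z up. Starts in any bay of the field rack. Grip it from above across the row (along the rack's x; neighbours crowd it along the row), with the TCP 44 mm above its underside: clear of rack and neighbours.
- jar_black: clear round sample jar, black lid, sand-coloured contents: loose, closed, 44 mm wide, 62 mm high, under 0.15 kg. Origin: centre of its underside, z up. Starts in any bay of the field rack. Grip it from above across the row (along the rack's x; neighbours crowd it along the row), with the TCP 44 mm above its underside: clear of rack and neighbours.
- jar_red: clear round sample jar, red lid, grey contents: loose, closed, 44 mm wide, 62 mm high, under 0.15 kg. Origin: centre of its underside, z up. Starts in any bay of the field rack. Grip it from above across the row (along the rack's x; neighbours crowd it along the row), with the TCP 44 mm above its underside: clear of rack and neighbours.
- jar_yellow: clear round sample jar, yellow lid, red-brown contents: loose, closed, 44 mm wide, 62 mm high, under 0.15 kg. Origin: centre of its underside, z up. Starts in any bay of the field rack. Grip it from above across the row (along the rack's x; neighbours crowd it along the row), with the TCP 44 mm above its underside: clear of rack and neighbours.
- stone: bystander: smooth pale stone, 44 x 60 mm, 32 mm high, lying loose beyond the right-hand end of the bench rack. Origin: centre of its underside.
- tape: bystander: roll of pale tape, 96 mm wide, 25 mm high, lying flat and loose beyond the right-hand end of the field rack. Origin: centre of its underside.

How it is judged:
By the outcome, as a careful person would: the job done as asked, in the order asked, and still so for the second after the job is handed in, with the robot touching nothing.
It also fails if it takes over 88 s, if anything falls off the work surface, if the arm or the gripper's body presses on something with over 40 N, if the wrist force passes 120 N, or if a joint passes its speed limit or range.

## Working session

There is one attempt and no reset: what is moved stays moved. The work goes in short steps, each a Python script; the robot and the scene stay as the last script left them, time stands still between calls to the robot, and variables do not carry over. Pictures are saved under pics/ and viewed, at most 14 in all, crops included, and the job is handed in when it is done.

```bash
ls; mkdir -p pics; cat > h.py <<'E'
import numpy as np, cv2
from bench import *
def px2w(cal,uv,z=None,d=None):
    K=np.array(cal["K"]);R=np.array(cal["orientation"]);o=np.array(cal["xyz"])
    dist=np.array(cal.get("distortion",cal.get("dist",np.zeros(5))),float).ravel()
    p=cv2.undistortPoints(np.array([[uv]],float),K,dist)[0,0]
    r=R@np.array([p[0],-p[1],-1.])
    s=d if d is not None else (z-o[2])/r[2]
    return o+s*r
E
python3 - <<'E'
from h import *
print(read_state()["time_s"])
for c in ["top","side"]:
    im,d=read_camera(c); cv2.imwrite(f"pics/{c}0.png",im[...,::-1]); np.save(f"pics/{c}0d.npy",d)
    cal=get_calibration(c); print(c,cal)
    for n in ["field_blue","bench_blue","jar_white","jar_black","jar_red","jar_yellow","stone","tape","field_rack","bench_rack"]:
        r=search_frame(c,n)[:2]
        print(n,[(np.round(q["at"],1),round(q["p"],2),np.round(px2w(cal,q["at"],z=0.062 if 'jar' in n else 0.027 if 'blue' in n else .018),3)) for q in r])
E
```

```text
pics
0.0
top {'K': array([[481.20373025,   0.        , 251.14905812],
       [  0.        , 481.20373025, 180.39897674],
       [  0.        ,   0.        ,   1.        ]]), 'xyz': array([ 0.4707292 , -0.16633773,  0.98143443]), 'orientation': array([[ 0.00660263,  0.99724661, -0.07386203],
       [-0.99988455,  0.00759483,  0.01316042],
       [ 0.01368516,  0.07376661,  0.99718163]])}
field_blue [(array([266.3, 241.4]), 0.63, array([ 0.421, -0.21 ,  0.027]))]
bench_blue []
jar_white [(array([241.2, 238.7]), 0.71, array([ 0.428, -0.16 ,  0.062]))]
jar_black [(array([214.1, 228.1]), 0.65, array([ 0.447, -0.109,  0.062])), (array([230.7, 159.5]), 0.3, array([ 0.579, -0.139,  0.062]))]
jar_red [(array([180.7, 219.5]), 0.62, array([ 0.463, -0.045,  0.062]))]
jar_yellow [(array([145.9, 214.5]), 0.67, array([0.472, 0.021, 0.062]))]
stone [(array([328.7, 194.4]), 0.87, array([ 0.515, -0.335,  0.018]))]
tape [(array([323.4, 260.6]), 0.78, array([ 0.383, -0.324,  0.018]))]
field_rack [(array([201. , 222.4]), 0.88, array([ 0.457, -0.08 ,  0.018]))]
bench_rack [(array([230.2, 156.7]), 0.9, arr
[... 454 characters left out ...]
206.7]), 0.61, array([ 0.536, -0.282,  0.027]))]
jar_white [(array([262. , 227.7]), 0.58, array([ 0.396, -0.172,  0.062]))]
jar_black [(array([236.8, 222.3]), 0.68, array([ 0.407, -0.113,  0.062]))]
jar_red [(array([213.4, 216.4]), 0.79, array([ 0.42 , -0.056,  0.062]))]
jar_yellow [(array([185.2, 211. ]), 0.7, array([0.43 , 0.013, 0.062]))]
stone [(array([332.8, 221.6]), 0.66, array([ 0.496, -0.335,  0.018]))]
tape [(array([311.6, 255.5]), 0.85, array([ 0.369, -0.289,  0.018])), (array([211.1, 217.1]), 0.22, array([ 0.47 , -0.038,  0.018]))]
field_rack [(array([229.3, 229.4]), 0.75, array([ 0.43 , -0.091,  0.018]))]
bench_rack [(array([260.1, 200.7]), 0.95, array([ 0.554, -0.149,  0.018]))]
```

```bash
python3 - <<'E'
import cv2
a=cv2.imread("pics/top0.png")[120:310,90:390]; cv2.imwrite("pics/v1.png",cv2.resize(a,None,fx=2.6,fy=2.6,interpolation=2))
a=cv2.imread("pics/side0.png")[160:300,140:380]; cv2.imwrite("pics/v2.png",cv2.resize(a,None,fx=3.2,fy=3.2,interpolation=2))
E
```

```text
(no output)
```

View pics/v1.png

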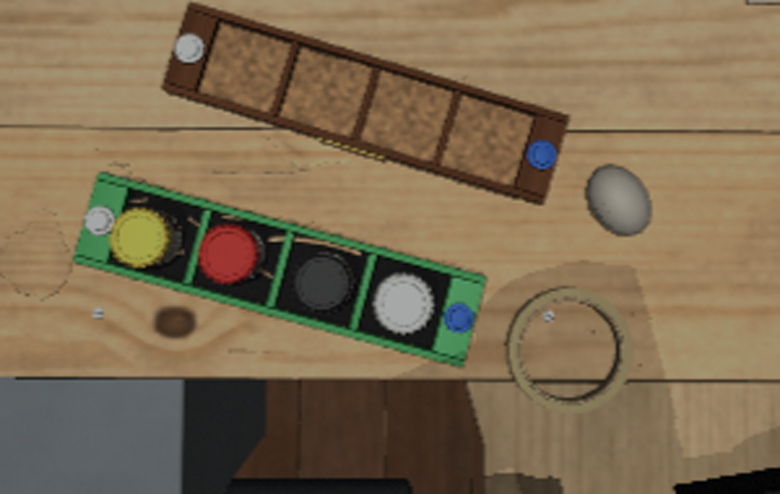

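View pics/v2.png

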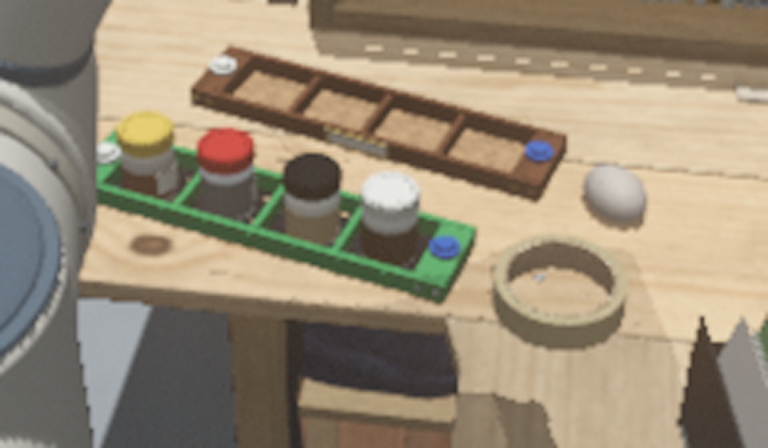

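Both blue caps are at the right end: bench at v1 (541,154), field at (459,318). From blue, the field jars are white (404,303), black (323,281), red (229,253), yellow (140,238). The bench bays are empty, and the stone and tape are clear of them. Next I'll get the metric geometry.

```bash
cat > meas.py <<'E'
from h import *
def capfit(cam,im,cal,seed,z,col,rad=9):
    hsv=cv2.cvtColor(im,cv2.COLOR_RGB2HSV).astype(int)
    h,s,v=hsv[...,0],hsv[...,1],hsv[...,2]
    m={"blue":(abs(h-113)<14)&(s>110)&(v>50),"white":(s<60)&(v>120),"red":((h<8)|(h>172))&(s>130)&(v>70),"yellow":(abs(h-28)<8)&(s>110)&(v>90),"black":(v<75)&(v>42)&(s<60)}[col]
    yy,xx=np.mgrid[:384,:512]
    m=m&(np.hypot(xx-seed[0],yy-seed[1])<rad)
    n,l,st,c=cv2.connectedComponentsWithStats(m.astype(np.uint8))
    k=1+np.argmax(st[1:,4]); return px2w(cal,c[k],z=z),st[k,4],c[k]
E
python3 - <<'E'
from meas import *
im=cv2.imread("pics/top0.png")[...,::-1].copy(); d=np.load("pics/top0d.npy"); cal=get_calibration("top")
for n,s,z,c,r in [("bb",(298,179),.027,"blue",9),("bw",(162,138.5),.027,"white",8),("fb",(266.5,242),.027,"blue",9),("fw",(128,205),.027,"white",8),
 ("W",(245,237),.062,"white",14),("K",(214,228),.062,"black",13),("R",(178,217.5),.062,"red",14),("Y",(144,211.5),.062,"yellow",14)]:
    p,a,uv=capfit("top",im,cal,s,z,c,r)
    print(n,np.round(p,4),a,np.round(uv,1),"depthz",np.round(px2w(cal,uv,d=np.median(d[int(uv[1])-1:int(uv[1])+2,int(uv[0])-1:int(uv[0])+2])),4))
# obstacle height map
K=cal["K"];R=cal["orientation"];v,u=np.mgrid[:384,:512]
P=np.stack([(u-K[0,2])/K[0,0],-(v-K[1,2])/K[1,1],-np.ones_like(u,float)],-1)@R.T*d[...,None]+cal["xyz"]
for x0 in np.arange(.3,.95,.05):
    row=[]
    for y0 in np.arange(-.45,.3,.05):
        m=(abs(P[...,0]-x0)<.025)&(abs(P[...,1]-y0)<.025)&(d>0)
        row.append("%4.0f"%(1000*P[m][:,2].max()) if m.any() else "   .")
    print("%.2f"%x0,*row)
E
```

```text
bb [ 0.5448 -0.2722  0.027 ] 100 [298. 179.] depthz [ 0.5449 -0.2722  0.0267]
bw [ 0.6248 -0.0007  0.027 ] 95 [162.2 138.1] depthz [ 0.6247 -0.0008  0.0278]
fb [ 0.4199 -0.2091  0.027 ] 97 [266.1 242. ] depthz [ 0.4198 -0.2092  0.0255]
fw [0.4923 0.0648 0.027 ] 101 [127.6 204.3] depthz [0.4923 0.0648 0.0268]
W [ 0.4322 -0.1671  0.062 ] 378 [244.8 236.3] depthz [ 0.4322 -0.1671  0.0613]
K [ 0.4467 -0.1072  0.062 ] 314 [213.3 228.5] depthz [ 0.4466 -0.1071  0.0602]
R [ 0.4676 -0.0384  0.062 ] 406 [177.2 217.2] depthz [ 0.4676 -0.0385  0.0627]
Y [0.4791 0.0269 0.062 ] 400 [143.  210.9] depthz [0.4791 0.027  0.0612]
0.30  126  120    6    6    5 -737 -732 -731 -735  308  301  -49  -49  -49  -49
0.35    5    6   28   28   28    3    4    4    3    4    3    4    4    5    4
0.40    5    5   29   26   30   66   65   61   23    6    5    5    6    7    5
0.45    5    5   26   29   28   67   66   67   66   65   64   22    7    6   12
0.50    7    5   37   33   22   23   21   22   65   67   67   21    7    5   33
0.55    5    5   33   30   31   21   22   23   22    5   21    6   90   90  113
0.60    5    5    6   21   22   22   22   21   23   31    6    6   89  115  114
0.65    9    6    5    7    7    6   19   22   22   29    6    6   88  114  114
0.70   32   31   30   32   30   31   32  439  440    6    7    6    6  112  116
0.75  305  305  305  305  304  305  305  424  356  356    6    6    6   91  115
0.80  307  305  305  305  305  305  305  306  314    6    5    5    7   39  139
0.85    .    .    .    .    .    .    .    .    .    4    6    6    6    6  138
0.90    .    .    .    .    .    .    .    .    .    .    8   11   11    9    8
```

```bash
python3 - <<'E'
from meas import *
a=cv2.imread("pics/top0.png")[:250]; b=cv2.imread("pics/side0.png")[:250]
cv2.imwrite("pics/v3.png",cv2.resize(np.vstack([a,b]),None,fx=1.2,fy=1.2))
for c in ["top","side"]:
    d=np.load(f"pics/{c}0d.npy"); cal=get_calibration(c)
    K=cal["K"];R=cal["orientation"];v,u=np.mgrid[:384,:512]
    P=np.stack([(u-K[0,2])/K[0,0],-(v-K[1,2])/K[1,1],-np.ones_like(u,float)],-1)@R.T*d[...,None]+cal["xyz"]
    for lo,hi in [(.05,.15),(.15,.29),(.29,.32),(.33,.6)]:
        print(c,lo,hi)
        for y0 in np.arange(-.4,.25,.05):
            m=(P[...,2]>lo)&(P[...,2]<hi)&(abs(P[...,1]-y0)<.025)&(P[...,0]>.54)&(P[...,0]<1)
            if m.sum()>5: print("  %.2f xmin %.3f xmax %.3f"%(y0,*np.percentile(P[m][:,0],[2,98])))
E
```

```text
top 0.05 0.15
  -0.40 xmin 0.789 xmax 0.794
  -0.35 xmin 0.787 xmax 0.792
  -0.30 xmin 0.786 xmax 0.792
  -0.25 xmin 0.787 xmax 0.795
  -0.20 xmin 0.789 xmax 0.795
  -0.15 xmin 0.787 xmax 0.797
  -0.10 xmin 0.721 xmax 0.794
  -0.05 xmin 0.720 xmax 0.801
  -0.00 xmin 0.758 xmax 0.760
  0.15 xmin 0.568 xmax 0.634
  0.20 xmin 0.553 xmax 0.757
top 0.15 0.29
  -0.40 xmin 0.768 xmax 0.794
  -0.35 xmin 0.767 xmax 0.792
  -0.30 xmin 0.768 xmax 0.792
  -0.25 xmin 0.768 xmax 0.795
  -0.20 xmin 0.768 xmax 0.795
  -0.15 xmin 0.767 xmax 0.796
  -0.10 xmin 0.720 xmax 0.793
  -0.05 xmin 0.720 xmax 0.798
  -0.00 xmin 0.758 xmax 0.760
top 0.29 0.32
  -0.40 xmin 0.767 xmax 0.788
  -0.35 xmin 0.767 xmax 0.787
  -0.30 xmin 0.767 xmax 0.786
  -0.25 xmin 0.767 xmax 0.786
  -0.20 xmin 0.767 xmax 0.785
  -0.15 xmin 0.767 xmax 0.785
  -0.10 xmin 0.720 xmax 0.784
  -0.05 xmin 0.720 xmax 0.779
  -0.00 xmin 0.758 xmax 0.760
top 0.33 0.6
  -0.10 xmin 0.720 xmax 0.737
  -0.05 xmin 0.720 xmax 0.760
  -0.00 xmin 0.758 xmax 0.759
side 0.05 0.15
  -0.40 xmin 0.784 xmax 0.796
  -0.35 xmin 0.783 xmax 0.795
  -0.30 xmin
[... 494 characters left out ...]
0.716 xmax 0.822
  -0.00 xmin 0.753 xmax 0.762
  0.05 xmin 0.953 xmax 0.965
side 0.29 0.32
  -0.40 xmin 0.763 xmax 0.797
  -0.35 xmin 0.764 xmax 0.796
  -0.30 xmin 0.763 xmax 0.795
  -0.25 xmin 0.763 xmax 0.797
  -0.20 xmin 0.763 xmax 0.797
  -0.15 xmin 0.764 xmax 0.798
  -0.10 xmin 0.718 xmax 0.794
  -0.05 xmin 0.716 xmax 0.806
  0.20 xmin 0.962 xmax 0.973
side 0.33 0.6
  -0.40 xmin 0.787 xmax 0.798
  -0.35 xmin 0.786 xmax 0.797
  -0.30 xmin 0.782 xmax 0.797
  -0.25 xmin 0.783 xmax 0.797
  -0.20 xmin 0.784 xmax 0.798
  -0.15 xmin 0.784 xmax 0.798
  -0.10 xmin 0.719 xmax 0.794
  -0.05 xmin 0.715 xmax 0.806
  0.10 xmin 0.714 xmax 0.724
  0.15 xmin 0.716 xmax 0.901
  0.20 xmin 0.718 xmax 0.975
```

View pics/v3.png

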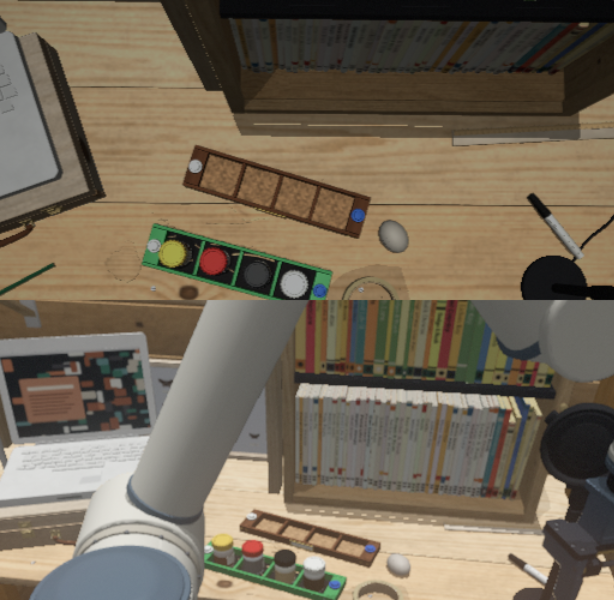

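The shelf's left post has its face at x≈0.716 near y=-0.1…-0.03 and stands close behind the yellow bench bay. I'll place yellow first with the gripper turned away from it. Before moving I'll check the planned targets, IK and wrist camera mount.

```bash
cat > plan.py <<'E'
from h import *
bb,bw=np.array([.5448,-.2722]),np.array([.6248,-.0007]); fb,fw=np.array([.4199,-.2091]),np.array([.4923,.0648])
e=(bw-bb)+(fw-fb); e/=np.linalg.norm(e)          # row direction, blue -> white (racks parallel)
bay=lambda b,w,i:(b+w)/2+e*(-99+66*i)/1000
jars=dict(white=(0,[.4322,-.1671]),black=(1,[.4467,-.1072]),red=(2,[.4676,-.0384]),yellow=(3,[.4791,.0269]))
def ori(ax,ay):
    y=np.array([ax,ay,0.]);y/=np.linalg.norm(y);z=np.array([0,0,-1.]);return np.stack([np.cross(y,z),y,z],1)
a=np.array([e[1],-e[0]])                          # across, away from robot
E
python3 - <<'E'
from plan import *
s=read_state();c=get_calibration("wrist")
print(np.round(s["orientation"],2),s["opening"],s["time_s"],"cam in tool",np.round(s["orientation"].T@(c["xyz"]-s["position"]),3))
print("angle",np.degrees(np.arctan2(e[0],e[1])), "sep",((bb+bw-fb-fw)/2)@a)
for n,(i,p) in jars.items():
    d=np.array(p)-bay(fb,fw,i)
    print(n,"jar offset in bay mm (along,across)",np.round([d@e*1e3,d@a*1e3],1),"bench",np.round(bay(bb,bw,i),4))
    for sg in (1,-1):
        for q,z in ((p,.044),(p,.16),(bay(bb,bw,i),.044),(bay(bb,bw,i),.16)):
            j=ik([*q,z],ori(*(sg*a))); print(sg,None if j is None else np.round(j,2))
b=bay(bb,bw,3)
for ax in [(1,0),(-1,0),(0,1),(0,-1),(.7,.7),(-.7,-.7)]: j=ik([*b,.05],ori(*ax)); print(ax,None if j is None else np.round(j,2))
E
```

```text
[[ 0.93  0.36 -0.  ]
 [ 0.36 -0.93  0.  ]
 [ 0.   -0.   -1.  ]] 0.09117834229096693 1.1 cam in tool [ 0.077  0.001 -0.152]
angle 15.611848340089047 sep 0.1412562136483082
white jar offset in bay mm (along,across) [1.1 2.5] bench [ 0.5582 -0.2318]
1 [-0.5   0.58  1.93 -0.    0.64 -0.23]
1 [-0.5   0.37  1.82 -0.    0.95 -0.23]
1 [-0.49  0.7   1.57 -0.    0.87 -0.22]
1 [-0.49  0.54  1.48 -0.    1.12 -0.22]
-1 [-0.5   0.58  1.93 -0.    0.64  2.92]
-1 [-0.5   0.37  1.82 -0.    0.95  2.92]
-1 [-0.49  0.7   1.57 -0.    0.87  2.92]
-1 [-0.49  0.54  1.48 -0.    1.12  2.92]
black jar offset in bay mm (along,across) [-3.3  0.4] bench [ 0.5759 -0.1682]
1 [-0.37  0.57  1.94 -0.    0.63 -0.09]
1 [-0.37  0.36  1.83 -0.    0.95 -0.09]
1 [-0.38  0.69  1.58 -0.    0.87 -0.11]
1 [-0.38  0.54  1.49 -0.    1.11 -0.11]
-1 [-0.37  0.57  1.94 -0.    0.63  3.05]
-1 [-0.37  0.36  1.83 -0.    0.95  3.05]
-1 [-0.38  0.69  1.58 -0.    0.87  3.03]
-1 [-0.38  0.54  1.49 -0.    1.11  3.03]
red jar offset in bay mm (along,across) [2.6 2. ] bench [ 0.5937 -0.1047]
1 [-0.21  0.58  1.91 -0.    0.65  0.06]
1 [-0.21  0.3
[... 189 characters left out ...]
-1 None
-1 None
yellow jar offset in bay mm (along,across) [ 2.6 -4.5] bench [ 0.6114 -0.0411]
1 [-0.07  0.59  1.89 -0.    0.67  0.2 ]
1 [-0.07  0.39  1.78 -0.    0.97  0.2 ]
1 [-0.16  0.7   1.55 -0.    0.89  0.11]
1 [-0.16  0.55  1.46 -0.    1.13  0.11]
-1 [-0.07  0.59  1.89 -0.    0.67 -2.94]
-1 [-0.07  0.39  1.78 -0.    0.97 -2.94]
-1 [-0.16  0.7   1.55 -0.    0.89 -3.03]
-1 [-0.16  0.55  1.46 -0.    1.13 -3.03]
(1, 0) [-0.16  0.69  1.55 -0.    0.9  -0.16]
(-1, 0) [-0.16  0.69  1.55 -0.    0.9   2.98]
(0, 1) [-0.16  0.69  1.55 -0.    0.9  -1.74]
(0, -1) [-0.16  0.69  1.55 -0.    0.9   1.41]
(0.7, 0.7) [-0.16  0.69  1.55 -0.    0.9  -0.95]
(-0.7, -0.7) [-0.16  0.69  1.55 -0.    0.9   2.19]
```

```bash
python3 - <<'E'
from plan import *
for c in ["top","side"]:
    d=np.load(f"pics/{c}0d.npy"); cal=get_calibration(c)
    K=cal["K"];R=cal["orientation"];v,u=np.mgrid[:384,:512]
    P=np.stack([(u-K[0,2])/K[0,0],-(v-K[1,2])/K[1,1],-np.ones_like(u,float)],-1)@R.T*d[...,None]+cal["xyz"]
    print(c)
    for x0 in np.arange(.1,.75,.05):
        row=[]
        for y0 in np.arange(-.8,-.3,.05):
            m=(abs(P[...,0]-x0)<.025)&(abs(P[...,1]-y0)<.025)&(d>0)
            row.append("%4.0f"%(1000*P[m][:,2].max()) if m.any() else "   .")
        print("%.2f"%x0,*row)
E
```

```text
top
0.10    .    .    .    .    .    .    .    .    .    .
0.15    .    .    5    6    5    5    4   75   99    6
0.20    .    .    4    5  127  241  127  125  112    5
0.25    .    .    5    5  128  297  117  127  121    5
0.30    .    .    6    6  129  127  118  126  120    6
0.35    .    .    5    5  102  330  352    5    6   28
0.40    .    .    5   19  216   19  368    5    5   29
0.45    .    .    5   19  214   20    6    5    5   26
0.50    .    .   10   20   20    6    6    7    5   37
0.55    .    .   10    5   20   17    5    5    5   33
0.60    .    .    5    5   16   17    5    5    5    6
0.65    .    .    8    5    6    7    8    9    6    5
0.70    .    .    9  170  182   31   31   32   31   30
side
0.10    .    .    .    1    1    2    2  630  631  627
0.15    .    .    .    2    1  334  335  134  601  622
0.20    .    .    1    1  125  441  335  124  571  572
0.25    .    .    1    1  125  447  383  124  118    2
0.30    .    .    1    1  126  122  113  124  117    1
0.35    .    .    1    2  431  433  413    .    2   25
0.40    .   -1    1   14  430  432  416    2    1   25
0.45    .    1    2   14  267  403    1    2    1    1
0.50    .    1    2   13   14    1    1    1    2   32
0.55    .    1   -1    0   16   13    1    1    2    0
0.60    6   -0    .    1    1   13    0    2    1    1
0.65    0    .    .    1    4    5    4    4    2    1
0.70    .    .    .  342  344   25   27   27   28   27
```

A lamp stands at about (0.35–0.45, -0.5…-0.6) and reaches z≈0.43, in the sweep path. I'll retract radially first, then swing to yellow and carry that jar.

```bash
cat > carry.py <<'E'
from plan import *
A=ori(*a)
def pick(n):
    p=jars[n][1]
    goto([*p,.125],A)
    if move_straight([*p,.044],vel=.1,f_stop=8): print("contact on way down",n,read_state()["position"]); return False
    grab(20); s=read_state(); print(n,"grip",round(s["opening"],4),round(s["finger_force"],1),"t",round(s["time_s"],1))
    if not .038<s["opening"]<.05: return False
    move_straight([*p,.125],vel=.12); return True
def place(n,o=A):
    b=bay(bb,bw,jars[n][0])
    move_straight([*b,.125],ori=o,vel=.15)
    print("held",round(read_state()["opening"],4))
    move_straight([*b,.056],vel=.1)
    hit=move_straight([*b,.0435],vel=.03,f_stop=4)
    s=read_state(); print(n,"down",hit,np.round(s["position"],4),np.round(s["ft_force"],1),"t",round(s["time_s"],1))
    return s["position"][2]<.048
def leave(n):
    release(); move_straight([*bay(bb,bw,jars[n][0]),.125],vel=.12)
E
python3 - <<'E'
from carry import *
move_straight([.142,-.374,.25],vel=.2)
if pick("yellow") and place("yellow",ori(1,0)):
    leave("yellow")
print(read_state()["time_s"])
im,_=read_camera("top"); cv2.imwrite("pics/t1.png",cv2.resize(im[100:270,90:350,::-1],None,fx=2.6,fy=2.6))
E
```

```text
yellow grip 0.0434 20.0 t 6.1
held 0.0436
yellow down True [ 0.6114 -0.0411  0.0437] [0.2 0.4 4.8] t 9.3
10.975
```

View pics/t1.png

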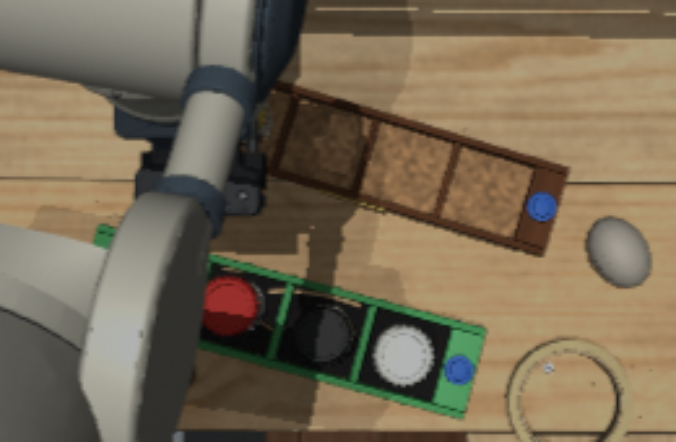

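The arm hides the yellow bay in this picture. Red (230,305), black (323,333) and white (404,355) are undisturbed, and the contact height of 43.7 mm means yellow is seated on the floor. I'll carry red next, then re-check.

```bash
python3 - <<'E'
from carry import *
if pick("red") and place("red"): leave("red")
goto([.44,-.1,.2],A)
print(read_state()["time_s"])
im,_=read_camera("wrist"); cv2.imwrite("pics/w2.png",im[...,::-1])
E
```

```text
red grip 0.0437 20.0 t 13.4
held 0.0437
red down True [ 0.5937 -0.1047  0.0437] [-0.1 -0.2  4.4] t 16.6
18.9917
```

View pics/w2.png

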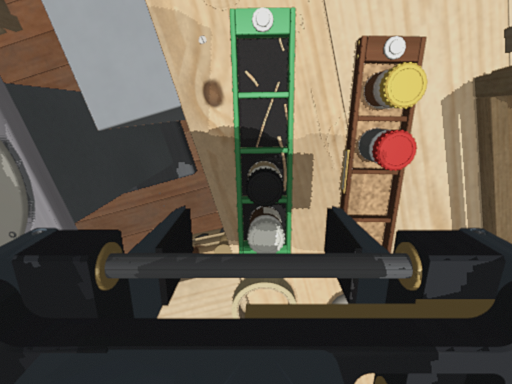

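The wrist view shows yellow (403,85) and red (394,150) standing upright in the two bench bays nearest the white cap. Black (265,183) and white (265,230) are still in the field rack. I'll carry both.

```bash
python3 - <<'E'
from carry import *
ok=True
for n in ("black","white"):
    ok=ok and pick(n) and place(n)
    if not ok: break
    leave(n)
if ok:
    goto([.40,-.08,.28],A)
    print(read_state()["time_s"])
    im,d=read_camera("wrist"); cv2.imwrite("pics/w3.png",im[...,::-1])
    im,d=read_camera("top"); cv2.imwrite("pics/t3.png",cv2.resize(im[100:310,90:390,::-1],None,fx=2.6,fy=2.6)); 
    cal=get_calibration("top")
    for n in list(jars):
        for q in search_frame("top","jar_"+n)[:1]:
            u,v=np.round(q["at"]).astype(int); print(n,q["p"],np.round(px2w(cal,q["at"],d=d[v,u]),3),np.round(bay(bb,bw,jars[n][0]),3))
    for n in ("stone","tape"): print(n,[np.round(q["at"],1) for q in search_frame("top",n)[:1]])
E
```

```text
black grip 0.0434 20.0 t 21.2
held 0.044
black down True [ 0.576  -0.1683  0.0437] [ 0.5 -0.5  5.3] t 24.4
white grip 0.0441 20.0 t 28.4
held 0.0439
white down True [ 0.5582 -0.2318  0.0437] [-0.3 -0.3  5.7] t 31.6
34.3333
white 0.71 [ 0.557 -0.225  0.064] [ 0.558 -0.232]
black 0.9 [ 0.574 -0.167  0.063] [ 0.576 -0.168]
red 0.97 [ 0.59  -0.106  0.062] [ 0.594 -0.105]
yellow 0.71 [ 0.604 -0.043  0.06 ] [ 0.611 -0.041]
stone [array([325.9, 194. ])]
tape [array([319. , 266.5])]
```

View pics/t3.png

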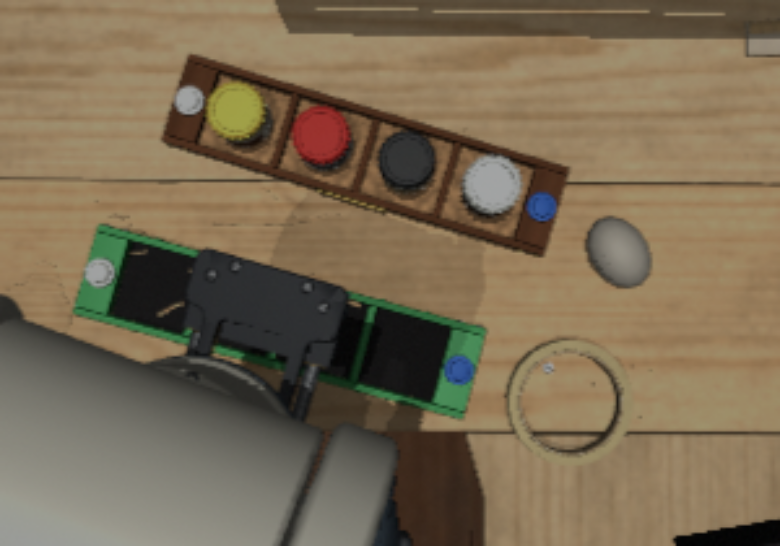

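View pics/w3.png

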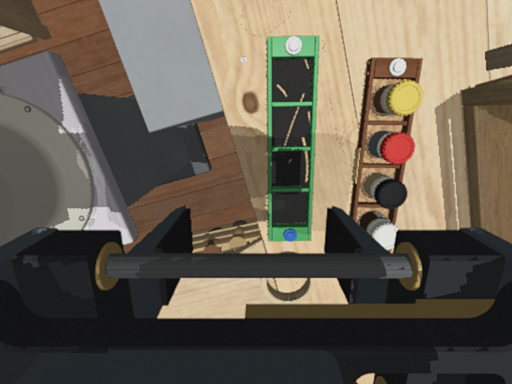

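The top view shows the bench rack, from its blue cap (541,207), holding white (491,185), black (407,160), red (321,136) and yellow (236,111). All four are upright with lids near 62 mm. Every field bay the arm leaves visible is empty, and the stone (619,251) and tape (569,402) are where they were.

```bash
python3 -c "
from bench import *
print(finish_job())"
```

```text
the job is handed in; nothing more can be done
None
```

All four jars stand seated in the bench rack, in the order white, black, red, yellow from its blue cap; the stone and tape were not moved, and the job was handed in at about 34 s.

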